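# Find the tin that rattles

## Task

Two of the three tins on the bench are packed tight, but in one a steel ball has come loose. Lift each tin by its handle and give it a brisk shake well clear of the bench, first the blue-lidded, then the white, then the red, standing each back upright where it stood before the next; then hold the one that rattles upright and still about 15 cm above the middle of the green-edged mat for the inspector and finish while holding it there. The two sound tins end upright on the bench where they stood, and the torch and the two markers are left alone.

Things in the scene. Friction and masses are not known exactly. Their poses are not given: they have to be found in the camera images.
- blue_tin_handle (a point): centre of the black bar handle on the blue lid, 86 mm above the tin's underside. The bar is 66 mm long (this point's x axis), 16 mm wide (y) and 16 mm high (z up); grasp across its width. Its top is at 94, its underside at 78, the lid at 58 mm above the tin's underside; a 10 mm post under each end leaves the middle 46 mm free
- blue_tin: sealed round aluminium tin with the blue lid, 110 mm wide, about 0.65 kg; origin at the centre of its underside, z up. It holds either a loose 44 mm steel ball of 0.35 kg that rolls from wall to wall (30 mm either way of the axis) and runs to the low side within half a second of a slight tip, or tight packing of the same weight. One tin has the ball; which one varies, whatever the colour or place
- white_tin_handle (a point): centre of the black bar handle on the white lid, 86 mm above the tin's underside. The bar is 66 mm long (this point's x axis), 16 mm wide (y) and 16 mm high (z up); grasp across its width. Its top is at 94, its underside at 78, the lid at 58 mm above the tin's underside; a 10 mm post under each end leaves the middle 46 mm free
- red_tin_handle (a point): centre of the black bar handle on the red lid, 86 mm above the tin's underside. The bar is 66 mm long (this point's x axis), 16 mm wide (y) and 16 mm high (z up); grasp across its width. Its top is at 94, its underside at 78, the lid at 58 mm above the tin's underside; a 10 mm post under each end leaves the middle 46 mm free
- red_tin: sealed round aluminium tin with the red lid, 110 mm wide, about 0.65 kg; origin at the centre of its underside, z up. It holds either a loose 44 mm steel ball of 0.35 kg that rolls from wall to wall (30 mm either way of the axis) and runs to the low side within half a second of a slight tip, or tight packing of the same weight. One tin has the ball; which one varies, whatever the colour or place
- mat_center (a point): centre of the top of the round green-edged mat, 100 mm across and 3 mm thick, lying fixed on the bench beyond the tins
- torch: black torch, 118 mm long, lying on the bench right of the mat; a bystander (origin at its underside)
- marker1: red and white marker, 130 mm long, lying left of the mat; a bystander (origin at its underside)
- marker2: blue and white marker, 130 mm long, lying left of the mat, nearer the robot; a bystander (origin at its underside)
- white_tin: sealed round aluminium tin with the white lid, 110 mm wide, about 0.65 kg; origin at the centre of its underside, z up. It holds either a loose 44 mm steel ball of 0.35 kg that rolls from wall to wall (30 mm either way of the axis) and runs to the low side within half a second of a slight tip, or tight packing of the same weight. One tin has the ball; which one varies, whatever the colour or place
- wheel_center (a point): point on the bench under the middle of the big alloy wheel on its stand, to the right of the tins and mat: solid, upright with its axle along y, reaching 0.21 m either way in x, 0.10 m either way in y, and 0.46 m up; keep the arm clear of it

How it is judged:
By the outcome, as a careful person would: the job done as asked, in the order asked, and still so for the second after the job is handed in, while the arm keeps its last pose, push and grip.
It also fails if it takes over 72 s, if anything falls off the work surface, if the arm or the gripper's body presses on something with over 40 N, if the wrist force passes 120 N, or if a joint passes its speed limit or range.

## Robot

A 7-joint arm with a two-finger parallel gripper is mounted at the origin on a cart in front of the work surface, level with it; the furniture and walls round the work are solid. World frame = base frame: x ahead of the robot, y to its left, z up, the work surface at z = 0. Lengths are in m, angles in rad, forces in N, time in s.
With the tool pointing down it reaches from about 0.35 to 0.9 m from the base axis. Payload 8.1 kg.
Tool frame: the origin (TCP) lies at the very end of the fingers, on their centre line; the grasp point (between the pads) lies 19 mm behind it; z points along the fingers, y is the line along which they close (so a half turn about z gives the same grasp; the last joint's range is limited). The gripper opens to 92 mm and grips with 3 to 60 N. Pads are 19 mm wide; open, the fingers measure 130 mm over their backs; the gripper's body (75 mm by 190 mm) begins 47 mm behind the grasp point.
Start: joints at [1.22, 0.434, 0.025, 1.573, -0.012, 1.134, -0.075], TCP at [0.153, -0.606, 0.227] pointing down, gripper open.
Joint ranges: [-2.62, 2.62], [-0.44, 2.09], [-1.27, 1.32], [0.08, 2.57], [-1.32, 4.46], [0.12, 2], [-2.74, 2.74]. Speed limits (rad/s): [2.22, 2.22, 3.01, 3.01, 3.14, 3.14, 3.14].

## Interface

Orientations are given as a rotation vector (axis times angle).
In Python, from cell import arm gives the robot as it stands.
- The arm moves only by the tool jog_arm, never from a script. Its argument "rows" is a list of rows, each a list of 3 entries, a list of its own where there are three numbers: the shift along the world's x, y, z in cm, then the turn, a rotation vector about the world's x, y, z in degrees, then the opening, from 0 (shut) to 1 (fully open). A call has 1 to 8 rows; each row is the pose to reach, as a shift and turn from the pose commanded when the call began; what a row does not reach only later rows make up. A row lasts 1/8 s, in which the tool goes at most 62.5 mm and 10.7 degrees, less where a joint would pass 70% of its speed; a pose out of reach is approached as far as the arm can. A call with a gripper value outside its range is refused whole. The fingers move at their own pace and stop on an object; "newtons" is the grip in N (left out, the last holds). Time passes only in rows, so rows that repeat a pose let the fingers close. It gives the time, the measured TCP pose, the force, the opening and the grip force at its end, in the units of the state.
- arm.observe(): the state, without advancing time (a new reading comes with each control period).
- arm.get_image(name): name is "scene" or "top" or "wrist"; returns a dict with "img" (384x512x3 uint8, red, green, blue), "depth" (384x512 float32, m along the optical axis (not along the pixel's ray), 0 where there is no reading), "fx", "fy", "cx", "cy" (pixels), "dist_coeffs" ([k1, k2, p1, p2, k3] as OpenCV has them; the pictures are not rectified), "rvec" (rotation vector, rad) and "tvec" (3), from world to camera coordinates, as OpenCV has them; the wrist camera has in their place "mount" (4x4, takes a point from camera to tool coordinates, whose origin is the TCP and whose axes are the flange's). Camera axes: x right, y down, z forward; pixel columns grow to the right and rows downward; lengths in m; the calibration is good to about 2 mm. A picture is of the moment at which its call begins: read the wrist's pose just before it.
- arm.sign_off(): hands the job in; it is judged then, once.
The state is a dict: "clock": time; "joints": joint angles; "dq": joint speeds; "joint_efforts": joint torques, N m; "position": TCP position; "ee_rot": TCP orientation; "force": force on the tool from outside, world axes, zero at the start; "ft_torque": the same for the moment, N m; "width": opening from 0.0 (shut) to 1.0 (fully open); "gripper_force": force on a finger pad.
Only numpy, scipy, OpenCV 4.12 (cv2) and the standard library are available. Lean on these libraries where they do the work, as an engineer would, in place of code of your own. Each camera call takes 0.05 s, during which the arm holds its last target. There are 200 camera calls.

## Working session

There is one attempt and no reset: what is moved stays moved. The work goes in short steps, Python scripts to look and compute and a tool call to move; the robot and the scene stay as the last step left them, time stands still between calls to the robot, and variables do not carry over. Pictures are saved under pics/ and viewed, at most 10 in all, crops included, and the job is handed in when it is done.

Besides the shell and the picture viewer there is one more tool, called after "Request:" as name([rows], argument=value, ...), one row to a line, values as JSON. jog_arm: Moves the arm, as the interface text tells. Its arguments: {"type":"object","properties":{"rows":{"type":"array","items":{"type":"array"}},"newtons":{"type":"number"}},"required":["rows"]}

```bash
mkdir -p pics; ls
cat > h.py <<'E'
import numpy as np, cv2
from cell import arm
def cam(n):
    s=arm.observe(); d=arm.get_image(n); d['s']=s
    if 'mount' in d:
        T=np.eye(4); T[:3,:3]=cv2.Rodrigues(np.array(s['ee_rot'],float))[0]; T[:3,3]=s['position']
        d['W']=T@np.array(d['mount'])
    else:
        T=np.eye(4); T[:3,:3]=cv2.Rodrigues(np.array(d['rvec'],float))[0]; T[:3,3]=np.ravel(d['tvec']); d['W']=np.linalg.inv(T)
    d['K']=np.array([[d['fx'],0,d['cx']],[0,d['fy'],d['cy']],[0,0,1]])
    return d
def cloud(d):
    h,w=d['depth'].shape
    uv=np.stack(np.meshgrid(np.arange(w),np.arange(h)),-1).reshape(-1,1,2).astype(float)
    r=cv2.undistortPoints(uv,d['K'],np.array(d['dist_coeffs'],float)).reshape(h,w,2)
    P=np.dstack([r,np.ones((h,w))])*d['depth'][...,None]
    X=P@d['W'][:3,:3].T+d['W'][:3,3]; X[d['depth']==0]=np.nan
    return X
def save(d,f): cv2.imwrite('pics/'+f,d['img'][...,::-1])
E
python3 - <<'E'
from h import *
s=arm.observe(); print(s)
a=cam('top');b=cam('scene')
np.savez('c.npz',top=cloud(a),scene=cloud(b),ti=a['img'],si=b['img'])
cv2.imwrite('pics/a.png',np.vstack([a['img'],b['img']])[...,::-1][:, :]) if 0 else cv2.imwrite('pics/a.png',cv2.resize(np.hstack([a['img'],b['img']]),(800,300))[...,::-1])
save(a,'top.png')
print(a['W'],b['W'])
E
```

```text
pics
{'clock': 0.0, 'joints': array([ 1.22042132,  0.43521207,  0.02497706,  1.57414449, -0.01161954,
        1.13399622, -0.07511309]), 'dq': array([-0.00032911,  0.00213135, -0.00086095, -0.00045359,  0.00091737,
        0.00078907,  0.00064909]), 'joint_efforts': array([ 2.69408365e-04, -6.67857814e+01,  9.85306688e-01, -3.14465797e+01,
       -6.04925863e-02,  4.29543585e-02,  1.72808868e-04]), 'position': array([ 0.1530939 , -0.60540476,  0.22593347]), 'ee_rot': array([-3.11596403e+00, -3.87865229e-01,  5.14806016e-04]), 'force': array([ 0.08247243, -0.03287855, -0.54627211]), 'ft_torque': array([-0.0109114 ,  0.03453997, -0.00899212]), 'gripper_force': 0.0, 'width': 1.0020537089970578}
[[-0.01180219 -0.99333637  0.11464536  0.43324663]
 [-0.99986698  0.01301443  0.00983113  0.10735403]
 [-0.01125767 -0.11451408 -0.99335784  1.09642748]
 [ 0.          0.          0.          1.        ]] [[-0.67701596 -0.36607232  0.63846726 -0.05193061]
 [-0.73585447  0.32143776 -0.59598319  0.65129514]
 [ 0.01294546 -0.87330912 -0.48699445  0.53531203]
 [ 0.          0.          0.          1.        ]]
```

View pics/a.png

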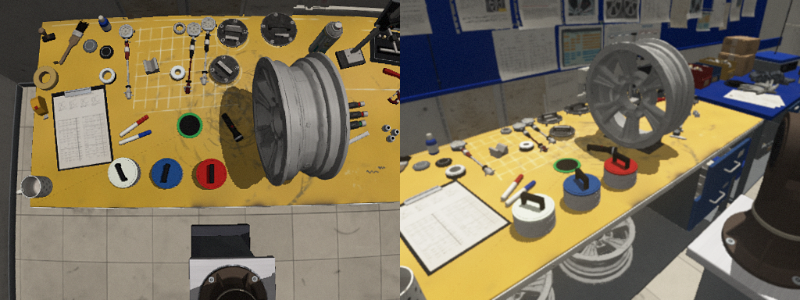

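View pics/top.png

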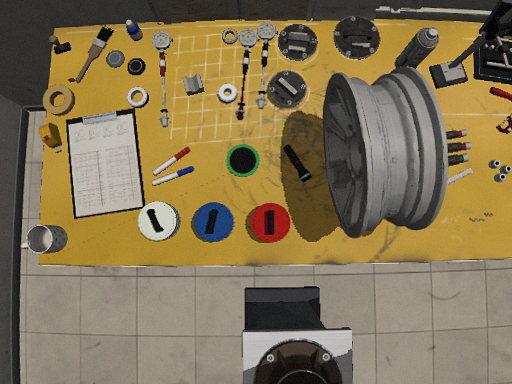

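The top view shows the white tin at (157,221), blue at (213,222), red at (270,222), the mat at (243,160), the torch at (297,162) and the wheel at about (385,150). Next I measure them in both views.

Run:
```python
from h import *
c=np.load('c.npz')
for v,i in (('top','ti'),('scene','si')):
    X=c[v]; hsv=cv2.cvtColor(c[i],cv2.COLOR_RGB2HSV); H,S,V=[hsv[...,k].astype(int) for k in range(3)]
    x,y,z=X[...,0],X[...,1],X[...,2]
    near=(x>.2)&(x<.7)&(y>-.15)&(y<.5)
    print(v)
    m=near&(z>.045)&(z<.068)
    lids={}
    for n,q in (('blue',(H>100)&(H<125)&(S>120)),('white',(S<50)&(V>150)),('red',((H<6)|(H>174))&(S>150))):
        q=(q&m).astype(np.uint8); k,L,st,ce=cv2.connectedComponentsWithStats(q)
        j=1+np.argmax(st[1:,4]); P=X[L==j]
        (cx,cy),r=cv2.minEnclosingCircle(P[:,:2].astype(np.float32)); print(n,'lid',cx,cy,r,'z',np.median(P[:,2]),len(P))
        h=(np.hypot(x-cx,y-cy)<.05)&(z>.08)&(z<.11)
        P=X[h]; rc=cv2.minAreaRect(P[:,:2].astype(np.float32)); b=cv2.boxPoints(rc); e=[b[1]-b[0],b[2]-b[1]]; e=max(e,key=np.linalg.norm)
        print('  handle',rc, 'ang',np.degrees(np.arctan2(e[1],e[0]))%180,'ztop',np.percentile(P[:,2],[10,50,90]),len(P))
    g=near&(H>45)&(H<85)&(S>100)&(z<.03); P=X[g]
    print('mat',cv2.minEnclosingCircle(P[:,:2].astype(np.float32)),np.median(P[:,2]),len(P), P[:,:2].min(0),P[:,:2].max(0))
    P=X[(z>.1)&(z<.5)&(x>.2)&(x<1)&(y>-.6)&(y<.1)]; print('tall',np.percentile(P,[1,99],axis=0))
    b=near&(abs(z)<.02); print('bench z',np.median(z[b]),'min x',np.percentile(x[b],1))
```

```text
top
blue lid 0.46504729986190796 0.2323295921087265 0.0541226752102375 z 0.05845500482991395 1019
  handle ((0.4653474986553192, 0.23188506066799164), (0.01604284904897213, 0.06492075324058533), 78.35193634033203) ang 168.35193 ztop [0.08938627 0.09273726 0.09515697] 141
white lid 0.46965301036834717 0.39195653796195984 0.05480875447392464 z 0.05846030689481774 946
  handle ((0.4692300856113434, 0.39242246747016907), (0.06511848419904709, 0.016828754916787148), 26.066896438598633) ang 26.06691 ztop [0.08703469 0.09248803 0.0950052 ] 157
red lid 0.46152135729789734 0.07383562624454498 0.054423462599515915 z 0.05857883528785135 1045
  handle ((0.46094074845314026, 0.0737147256731987), (0.013737681321799755, 0.0644284039735794), 89.08819580078125) ang 179.0882 ztop [0.08993829 0.09296616 0.09537819] 147
mat ((0.6209053993225098, 0.21228744089603424), 0.2561781406402588) 0.0024952211127613477 360 [ 0.57734613 -0.04239612] [0.69774118 0.46697102]
tall [[ 0.43776727 -0.50728506  0.10933284]
 [ 0.95101855 -0.07832041  0.40208943]]
bench z -0.00015152573702148509 min x 0.338961057224492
scen
[... 391 characters left out ...]
44653, 0.39199307560920715), (0.0645008534193039, 0.016259169206023216), 23.60192108154297) ang 23.601921 ztop [0.08271109 0.09104419 0.09366889] 288
red lid 0.460254430770874 0.07419923692941666 0.05475163087248802 z 0.058878744423683294 629
  handle ((0.4600238800048828, 0.07408913969993591), (0.06586220115423203, 0.015639839693903923), 2.2016968727111816) ang 2.2017024 ztop [0.08319525 0.09139839 0.09454559] 168
mat ((0.6473310589790344, 0.15277042984962463), 0.05042671039700508) 0.003072465746121078 193 [0.59803535 0.1024436 ] [0.69762628 0.19900138]
tall [[ 0.42424019 -0.48257982  0.10510588]
 [ 0.86947627 -0.0783774   0.39665617]]
bench z -0.0001488258007150689 min x 0.3360005681827988
```

Both views agree within 2 mm:

| Item | x | y | Bar angle |
|---|---|---|---|
| Blue | .4645 | .2325 | −12° |
| White | .469 | .392 | 25° |
| Red | .4605 | .074 | 0.6° |
| Mat | .6475 | .1515 | – |

The bar tops are at about 94 mm and the lids at 58 mm, which matches the text. The arm goes round in front of the wheel.

Request:
jog_arm([
  [[7, 14, 3], [0, 0, -7], 1],
  [[14.5, 28.5, 5], [0, 0, -14], 1],
  [[14.5, 28.5, 5], [0, 0, -14], 1],
  [[14.5, 28.5, 5], [0, 0, -14], 1],
  [[14.5, 28.5, 5], [0, 0, -14], 1],
  [[14.5, 28.5, 5], [0, 0, -14], 1],
  [[17, 39, 5], [0, 0, -14], 1],
  [[18.5, 45, 5], [0, 0, -14], 1],
], newtons=50)

```text
clock: 1.1
position: [0.3275, -0.1987, 0.2765]
ee_rot: [3.142, 0.002, -0.0]
force: [1.9, -0.3, 0.2]
width: 0.999
gripper_force: 0.0
```

Request:
jog_arm([
  [[1.3, 6, 0], [0, 0, 0], 1],
  [[2.6, 12, 0], [0, 0, 0], 1],
  [[5, 18, 0], [0, 0, -4], 1],
  [[12.6, 38.8, -5], [0, 0, -12], 1],
  [[12.6, 38.8, -10], [0, 0, -12.3], 1],
  [[12.6, 38.8, -10], [0, 0, -12.3], 1],
  [[12.6, 38.8, -10], [0, 0, -12.3], 1],
  [[12.6, 38.8, -10], [0, 0, -12.3], 1],
])

```text
clock: 2.1
position: [0.4532, 0.1916, 0.1742]
ee_rot: [-3.124, 0.325, 0.007]
force: [-0.3, -1.0, -0.2]
width: 0.999
gripper_force: 0.0
```

```bash
cat > w.py <<'E'
import sys
from h import *
d=cam('wrist'); X=cloud(d); s=d['s']; z=X[...,2]; p=np.array(s['position'])
print('tcp',p,s['ee_rot'],'f',s['force'],'t',s['ft_torque'])
cx,cy=float(sys.argv[1]),float(sys.argv[2])
h=(np.hypot(X[...,0]-cx,X[...,1]-cy)<.05)&(z>.085)&(z<.105); P=X[h]
rc=cv2.minAreaRect(P[:,:2].astype(np.float32)); b=cv2.boxPoints(rc); e=max([b[1]-b[0],b[2]-b[1]],key=np.linalg.norm)
print('bar',rc,np.degrees(np.arctan2(e[1],e[0]))%180,np.percentile(P[:,2],[5,50,95]),len(P))
if len(sys.argv)>3: save(d,sys.argv[3])
E
python3 w.py .4645 .2325 w1.png
```

```text
tcp [0.45321513 0.19156984 0.17421018] [-3.12392755  0.32459578  0.00656425] f [-0.26823537 -0.99374892 -0.24822855] t [-0.01894389 -0.01731808 -0.02422435]
bar ((0.46606698632240295, 0.23304849863052368), (0.01642230711877346, 0.06465941667556763), 76.4768295288086) 166.47684 [0.08974942 0.09413276 0.09548776] 1539
```

View pics/w1.png

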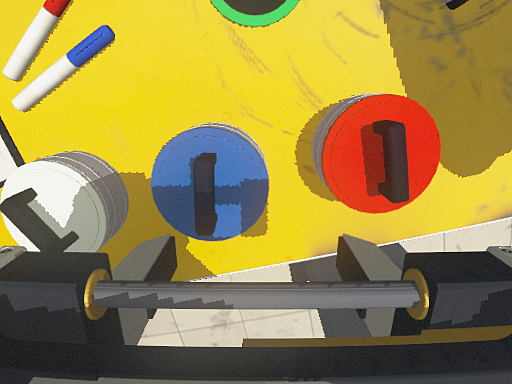

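The picture shows the blue bar at (205,193), with red's at (390,160) and white's at (45,225). The wrist camera puts blue's bar at (.466,.233), angle −13.5°. I'll let the arm settle to learn the commanded pose.

Request:
jog_arm([
  [[0, 0, 0], [0, 0, 0], 1],
  [[0, 0, 0], [0, 0, 0], 1],
])

```text
clock: 2.4
position: [0.454, 0.1869, 0.1773]
ee_rot: [3.123, -0.335, 0.002]
force: [0.9, -0.1, 0.6]
width: 0.997
gripper_force: 0.0
```

Request:
jog_arm([
  [[1.15, 4.6, -1], [0, 0, -1], 1],
  [[1.15, 4.6, -5], [0, 0, -1], 1],
  [[1.15, 4.6, -8], [0, 0, -1], 1],
  [[1.15, 4.6, -10.9], [0, 0, -1], 1],
  [[1.15, 4.6, -10.9], [0, 0, -1], 1],
  [[1.15, 4.6, -10.9], [0, 0, -1], 0],
  [[1.15, 4.6, -10.9], [0, 0, -1], 0],
  [[1.15, 4.6, -10.9], [0, 0, -1], 0],
])

```text
clock: 3.4
position: [0.4657, 0.2347, 0.0687]
ee_rot: [-3.12, 0.359, -0.002]
force: [-0.5, -0.5, 0.1]
width: 0.722
gripper_force: 0.0
```

Request:
jog_arm([
  [[0, 0, 0], [0, 0, 0], 0],
  [[0, 0, 0], [0, 0, 0], 0],
  [[0, 0, 0], [0, 0, 0], 0],
  [[0, 0, 0], [0, 0, 0], 0],
  [[0, 0, 0], [0, 0, 0], 0],
  [[0, 0, 0], [0, 0, 0], 0],
])

```text
clock: 4.15
position: [0.4648, 0.2338, 0.0675]
ee_rot: [3.12, -0.359, -0.001]
force: [-1.5, -2.6, -0.7]
width: 0.174
gripper_force: 50.0
```

Request:
jog_arm([
  [[0, 0, 2], [0, 0, 0], 0],
  [[0, 0, 6], [0, 0, 0], 0],
  [[0, 0, 11], [0, 0, 0], 0],
  [[0, 0, 17], [0, 0, 0], 0],
  [[0, 0, 20], [0, 0, 0], 0],
  [[0, 0, 20], [0, 0, 0], 0],
  [[0, 0, 20], [0, 0, 0], 0],
], newtons=60)

```text
clock: 5.03
position: [0.4641, 0.2337, 0.2656]
ee_rot: [3.119, -0.358, -0.004]
force: [-1.0, 0.2, -6.3]
width: 0.169
gripper_force: 60.0
```

```bash
cat > o.py <<'E'
from cell import arm
s=arm.observe(); print(*[(k,s[k].round(4) if hasattr(s[k],'round') else s[k]) for k in ('clock','position','ee_rot','force','ft_torque','gripper_force','width')],sep='\n')
E
python3 o.py
```

```text
('clock', 5.025)
('position', array([0.4641, 0.2337, 0.2656]))
('ee_rot', array([ 3.119 , -0.3584, -0.0042]))
('force', array([-1.0488,  0.2001, -6.3023]))
('ft_torque', array([-0.0052,  0.0453, -0.0109]))
('gripper_force', 59.99427080154419)
('width', 0.16893878771797982)
```

Blue is lifted and reads about 6.3 N. Now the shake along y.

Request:
jog_arm([
  [[0, 3, 0], [0, 0, 0], 0],
  [[0, -3, 0], [0, 0, 0], 0],
  [[0, 3, 0], [0, 0, 0], 0],
  [[0, -3, 0], [0, 0, 0], 0],
  [[0, 3, 0], [0, 0, 0], 0],
  [[0, -3, 0], [0, 0, 0], 0],
  [[0, 3, 0], [0, 0, 0], 0],
  [[0, 0, 0], [0, 0, 0], 0],
])

```text
clock: 6.02
position: [0.4624, 0.2407, 0.2654]
ee_rot: [-3.119, 0.344, 0.008]
force: [-0.9, -0.9, -6.0]
width: 0.167
gripper_force: 60.0
```

Request:
jog_arm([
  [[0, 0, 0], [8, 0, 0], 0],
  [[0, 0, 0], [12, 0, 0], 0],
  [[0, 0, 0], [12, 0, 0], 0],
  [[0, 0, 0], [12, 0, 0], 0],
  [[0, 0, 0], [12, 0, 0], 0],
  [[0, 0, 0], [12, 0, 0], 0],
  [[0, 0, 0], [12, 0, 0], 0],
  [[0, 0, 0], [12, 0, 0], 0],
])

```text
clock: 7.02
position: [0.4651, 0.2347, 0.2678]
ee_rot: [-2.914, 0.334, 0.035]
force: [0.0, 0.9, -6.5]
width: 0.172
gripper_force: 60.0
```

```bash
python3 o.py
```

```text
('clock', 7.025)
('position', array([0.4651, 0.2347, 0.2678]))
('ee_rot', array([-2.9143,  0.3344,  0.0351]))
('force', array([ 0.0402,  0.8521, -6.5045]))
('ft_torque', array([-0.4633,  0.0875, -0.0048]))
('gripper_force', 59.99672770500183)
('width', 0.17215637057481625)
```

Request:
jog_arm([
  [[0, 0, 0], [-8, 0, 0], 0],
  [[0, 0, 0], [-16, 0, 0], 0],
  [[0, 0, 0], [-24, 0, 0], 0],
  [[0, 0, 0], [-24, 0, 0], 0],
  [[0, 0, 0], [-24, 0, 0], 0],
  [[0, 0, 0], [-24, 0, 0], 0],
  [[0, 0, 0], [-24, 0, 0], 0],
  [[0, 0, 0], [-24, 0, 0], 0],
])

```text
clock: 8.02
position: [0.4654, 0.2338, 0.2679]
ee_rot: [2.914, -0.337, 0.035]
force: [-0.8, -0.3, -7.1]
width: 0.167
gripper_force: 60.0
```

```bash
python3 o.py
```

```text
('clock', 8.025)
('position', array([0.4654, 0.2338, 0.2679]))
('ee_rot', array([ 2.9142, -0.3369,  0.0354]))
('force', array([-0.7659, -0.3086, -7.0831]))
('ft_torque', array([0.53  , 0.0342, 0.    ]))
('gripper_force', 59.99659180641174)
('width', 0.16669529584105747)
```

Now I return it to upright and check the real shake amplitude.

Request:
jog_arm([
  [[0, 0, 0], [8, 0, 0], 0],
  [[0, 0, 0], [12, 0, 0], 0],
  [[0, -3, 0], [12, 0, 0], 0],
  [[0, 3, 0], [12, 0, 0], 0],
  [[0, -3, 0], [12, 0, 0], 0],
  [[0, 3, 0], [12, 0, 0], 0],
  [[0, -3, 0], [12, 0, 0], 0],
])

```text
clock: 8.9
position: [0.462, 0.2174, 0.2683]
ee_rot: [-3.115, 0.328, 0.002]
force: [0.9, 5.2, -3.3]
width: 0.166
gripper_force: 60.0
```

Request:
jog_arm([
  [[0, 6, 0], [0, 0, 0], 0],
])

```text
clock: 9.02
position: [0.4699, 0.2499, 0.2661]
ee_rot: [3.106, -0.389, 0.001]
force: [1.7, -8.8, -3.4]
width: 0.169
gripper_force: 60.0
```

Request:
jog_arm([
  [[0, -3, 0], [0, 0, 0], 0],
  [[0, -3, 0], [0, 0, 0], 0],
  [[0, -3, 0], [0, 0, 0], 0],
  [[0, -3, 0], [0, 0, 0], 0],
  [[0, -3, 0], [0, 0, 0], 0],
])

```text
clock: 9.65
position: [0.465, 0.2348, 0.2678]
ee_rot: [-3.121, 0.358, 0.0]
force: [-0.1, -1.2, -7.5]
width: 0.17
gripper_force: 60.0
```

```bash
python3 o.py
```

```text
('clock', 9.65)
('position', array([0.465 , 0.2348, 0.2678]))
('ee_rot', array([-3.121 ,  0.3582,  0.    ]))
('force', array([-0.0518, -1.1973, -7.4895]))
('ft_torque', array([0.0833, 0.0674, 0.0091]))
('gripper_force', 59.99312460422516)
('width', 0.16996464155417948)
```

Request:
jog_arm([
  [[0, 0, -5], [0, 0, 0], 0],
  [[0, 0, -11], [0, 0, 0], 0],
  [[0, 0, -16], [0, 0, 0], 0],
  [[0, 0, -18.5], [0, 0, 0], 0],
  [[0, 0, -19.6], [0, 0, 0], 0],
  [[0, 0, -20], [0, 0, 0], 0],
  [[0, 0, -20], [0, 0, 0], 0],
  [[0, 0, -20], [0, 0, 0], 0],
])

```text
clock: 10.65
position: [0.4655, 0.2346, 0.0708]
ee_rot: [3.12, -0.358, 0.004]
force: [-9.6, -8.2, 25.0]
width: 0.172
gripper_force: 60.0
```

```bash
python3 o.py
```

```text
('clock', 10.65)
('position', array([0.4655, 0.2346, 0.0708]))
('ee_rot', array([ 3.1204, -0.3585,  0.0039]))
('force', array([-9.6257, -8.2215, 25.0481]))
('ft_torque', array([-1.6124,  2.183 ,  0.1252]))
('gripper_force', 60.019294023513794)
('width', 0.17237986654759233)
```

Request:
jog_arm([
  [[0, 0, 0.25], [0, 0, 0], 0],
  [[0, 0, 0.25], [0, 0, 0], 0],
  [[0, 0, 0.25], [0, 0, 0], 0],
])

```text
clock: 11.02
position: [0.4664, 0.2355, 0.071]
ee_rot: [-3.119, 0.359, -0.003]
force: [2.5, 0.3, 0.1]
width: 0.169
gripper_force: 60.0
```

```bash
python3 o.py
python3 - <<'E'
from h import *
d=cam('scene'); X=cloud(d); save(d,'s2.png')
z=X[...,2]; m=(np.hypot(X[...,0]-.465,X[...,1]-.233)<.052)&(z>.05)&(z<.07); P=X[m]
c=P.mean(0); A=np.c_[P[:,:2]-c[:2],np.ones(len(P))]; print(np.linalg.lstsq(A,P[:,2],rcond=None)[0],c,len(P))
cv2.imwrite('pics/s2.png',cv2.resize(d['img'][200:330,120:330],(800,495))[...,::-1])
E
```

```text
('clock', 11.025)
('position', array([0.4664, 0.2355, 0.071 ]))
('ee_rot', array([-3.1192,  0.3585, -0.0033]))
('force', array([2.5448, 0.2872, 0.0639]))
('ft_torque', array([ 0.1941, -0.3207,  0.0167]))
('gripper_force', 59.997573494911194)
('width', 0.16912716828359084)
[ 0.01409975 -0.00226108  0.05891395] [0.45385965 0.24133831 0.05891395] 779
```

View pics/s2.png

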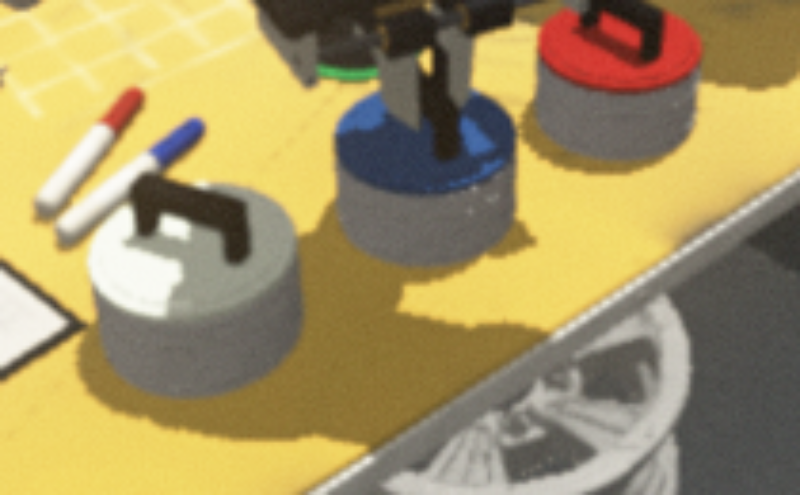

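The blue tin sits flat at (420,160) in the crop, fully supported and within about 1.5 mm of its place. I'll open, rise, and go over to white.

Request:
jog_arm([
  [[0, 0, 0], [0, 0, 0], 1],
  [[0, 0, 0], [0, 0, 0], 1],
  [[0, 0, 0], [0, 0, 0], 1],
  [[0, 0, 3], [0, 0, 0], 1],
  [[0, 0, 8], [0, 0, 0], 1],
  [[0, 4, 11], [0, 0, 9], 1],
  [[0.3, 9, 11], [0, 0, 18], 1],
  [[0.3, 14, 11], [0, 0, 27], 1],
])

```text
clock: 12.08
position: [0.4687, 0.3756, 0.1808]
ee_rot: [3.118, 0.386, 0.002]
force: [0.4, -0.1, -0.0]
width: 0.973
gripper_force: 0.0
```

Request:
jog_arm([
  [[0, 1.5, 0], [0, 0, 9], 1],
  [[0, 1.9, 0], [0, 0, 10.5], 1],
  [[0, 1.9, 0], [0, 0, 10.5], 1],
  [[0, 1.9, 0], [0, 0, 10.5], 1],
])

```text
clock: 12.58
position: [0.4686, 0.3923, 0.1802]
ee_rot: [3.071, 0.658, 0.0]
force: [1.0, -0.4, 0.3]
width: 0.997
gripper_force: 0.0
```

```bash
python3 w.py .469 .392;python3 - <<'E'
from h import *
d=cam('scene'); X=cloud(d)
z=X[...,2]; m=(np.hypot(X[...,0]-.465,X[...,1]-.233)<.045)&(z>.05)&(z<.07); P=X[m]
c=P.mean(0); A=np.c_[P[:,:2]-c[:2],np.ones(len(P))]; print(np.linalg.lstsq(A,P[:,2],rcond=None)[0],c,len(P))
E
```

```text
tcp [0.46856779 0.39227266 0.18020495] [3.07082358e+00 6.58193053e-01 1.08794110e-04] f [ 0.9811246  -0.4007745   0.29199527] t [ 0.00039703  0.05491746 -0.03545836]
bar ((0.47003960609436035, 0.393013596534729), (0.06507395207881927, 0.015901971608400345), 24.68037223815918) 24.680397 [0.09136958 0.09429786 0.09557149] 1425
[-0.00086714 -0.00223459  0.05951766] [0.4605622  0.2384309  0.05951766] 597
```

Request:
jog_arm([
  [[0.1, 0, -5], [0, 0, 0.5], 1],
  [[0.1, 0, -9], [0, 0, 0.5], 1],
  [[0.1, 0, -11.3], [0, 0, 0.5], 1],
  [[0.1, 0, -11.3], [0, 0, 0.5], 0.5],
  [[0.1, 0, -11.3], [0, 0, 0.5], 0],
  [[0.1, 0, -11.3], [0, 0, 0.5], 0],
  [[0.1, 0, -11.3], [0, 0, 0.5], 0],
  [[0.1, 0, -11.3], [0, 0, 0.5], 0],
])

```text
clock: 13.68
position: [0.4693, 0.3937, 0.0677]
ee_rot: [-3.068, -0.677, -0.001]
force: [0.5, -0.4, 0.3]
width: 0.507
gripper_force: 0.0
```

Request:
jog_arm([
  [[0, 0, 0], [0, 0, 0], 0],
  [[0, 0, 0], [0, 0, 0], 0],
  [[0, 0, 0], [0, 0, 0], 0],
  [[0, 0, 0], [0, 0, 0], 0],
  [[0, 0, 0], [0, 0, 0], 0],
])

```text
clock: 14.3
position: [0.4693, 0.3929, 0.0671]
ee_rot: [3.067, 0.676, -0.0]
force: [0.8, -3.4, 0.3]
width: 0.17
gripper_force: 60.0
```

Request:
jog_arm([
  [[0, 0, 2], [0, 0, 0], 0],
  [[0, 0, 6], [0, 0, 0], 0],
  [[0, 0, 11], [0, 0, 0], 0],
  [[0, 0, 17], [0, 0, 0], 0],
  [[0, 0, 20], [0, 0, 0], 0],
  [[0, 0, 20], [0, 0, 0], 0],
  [[-1.25, 2.7, 20], [0, 0, 0], 0],
  [[1.25, -2.7, 20], [0, 0, 0], 0],
])

```text
clock: 15.3
position: [0.4741, 0.375, 0.266]
ee_rot: [-3.056, -0.701, 0.007]
force: [0.8, -0.7, -6.2]
width: 0.17
gripper_force: 60.0
```

Request:
jog_arm([
  [[-2.5, 5.4, 0], [0, 0, 0], 0],
  [[0, 0, 0], [0, 0, 0], 0],
  [[-2.5, 5.4, 0], [0, 0, 0], 0],
  [[0, 0, 0], [0, 0, 0], 0],
  [[-2.5, 5.4, 0], [0, 0, 0], 0],
  [[0, 0, 0], [0, 0, 0], 0],
  [[-2.5, 5.4, 0], [0, 0, 0], 0],
  [[-1.25, 2.7, 0], [0, 0, 0], 0],
])

```text
clock: 16.3
position: [0.4622, 0.4004, 0.2657]
ee_rot: [-3.058, -0.694, 0.008]
force: [-0.3, 0.2, -6.0]
width: 0.171
gripper_force: 60.0
```

Request:
jog_arm([
  [[0, 0, 0], [7, 3.2, 0], 0],
  [[0, 0, 0], [10.9, 5, 0], 0],
  [[0, 0, 0], [10.9, 5, 0], 0],
  [[0, 0, 0], [10.9, 5, 0], 0],
  [[0, 0, 0], [10.9, 5, 0], 0],
  [[0, 0, 0], [10.9, 5, 0], 0],
  [[0, 0, 0], [10.9, 5, 0], 0],
  [[0, 0, 0], [10.9, 5, 0], 0],
])

```text
clock: 17.3
position: [0.469, 0.3937, 0.2673]
ee_rot: [-2.867, -0.633, 0.065]
force: [0.7, 0.0, -6.3]
width: 0.165
gripper_force: 60.0
```

```bash
python3 o.py
```

```text
('clock', 17.3)
('position', array([0.469 , 0.3937, 0.2673]))
('ee_rot', array([-2.8674, -0.6333,  0.065 ]))
('force', array([ 0.6764,  0.0205, -6.3252]))
('ft_torque', array([-0.5955, -0.31  , -0.0344]))
('gripper_force', 59.983550906181335)
('width', 0.16471999288828165)
```

Request:
jog_arm([
  [[0, 0, 0], [-7.3, -3.3, 0], 0],
  [[0, 0, 0], [-14.5, -6.7, 0], 0],
  [[0, 0, 0], [-21.8, -10, 0], 0],
  [[0, 0, 0], [-21.8, -10, 0], 0],
  [[0, 0, 0], [-21.8, -10, 0], 0],
  [[0, 0, 0], [-21.8, -10, 0], 0],
  [[0, 0, 0], [-21.8, -10, 0], 0],
  [[0, 0, 0], [-21.8, -10, 0], 0],
])

```text
clock: 18.3
position: [0.4697, 0.3929, 0.2674]
ee_rot: [2.868, 0.631, 0.065]
force: [-0.1, 0.0, -7.3]
width: 0.167
gripper_force: 60.0
```

```bash
python3 o.py
```

```text
('clock', 18.3)
('position', array([0.4697, 0.3929, 0.2674]))
('ee_rot', array([2.8681, 0.6308, 0.0651]))
('force', array([-1.2330e-01,  4.3000e-03, -7.2852e+00]))
('ft_torque', array([ 0.5712,  0.2592, -0.0014]))
('gripper_force', 59.98354911804199)
('width', 0.16715486571412114)
```

Request:
jog_arm([
  [[0, 0, 0], [7, 3.2, 0], 0],
  [[0, 0, 0], [10.9, 5, 0], 0],
  [[0, 0, 0], [10.9, 5, 0], 0],
  [[0, 0, 0], [10.9, 5, 0], 0],
])

```text
clock: 18.8
position: [0.4687, 0.3937, 0.2673]
ee_rot: [3.066, 0.678, -0.0]
force: [-0.6, -0.1, -7.7]
width: 0.169
gripper_force: 60.0
```

```bash
python3 o.py
```

```text
('clock', 18.8)
('position', array([0.4687, 0.3937, 0.2673]))
('ee_rot', array([ 3.0663e+00,  6.7760e-01, -1.0000e-04]))
('force', array([-0.602 , -0.0813, -7.7092]))
('ft_torque', array([0.0308, 0.0276, 0.0427]))
('gripper_force', 59.98371362686157)
('width', 0.1686763505467728)
```

White swings ±0.65 N·m against blue's ±0.50. The ball would add about 0.10, so white is likely the rattler and red will confirm. Now I stand white back.

Request:
jog_arm([
  [[0, 0, -5], [0, 0, 0], 0],
  [[0, 0, -11], [0, 0, 0], 0],
  [[0, 0, -16], [0, 0, 0], 0],
  [[0, 0, -18.5], [0, 0, 0], 0],
  [[0, 0, -19.4], [0, 0, 0], 0],
  [[0, 0, -19.6], [0, 0, 0], 0],
  [[0, 0, -19.6], [0, 0, 0], 0],
])

```text
clock: 19.68
position: [0.4694, 0.3948, 0.0723]
ee_rot: [-3.066, -0.679, -0.003]
force: [0.0, 0.0, -6.4]
width: 0.168
gripper_force: 60.0
```

```bash
python3 o.py
```

```text
('clock', 19.675)
('position', array([0.4694, 0.3948, 0.0723]))
('ee_rot', array([-3.0665e+00, -6.7860e-01, -3.0000e-03]))
('force', array([ 0.0323,  0.0257, -6.4419]))
('ft_torque', array([ 0.0078, -0.0215, -0.0098]))
('gripper_force', 59.983397126197815)
('width', 0.1678313045781654)
```

Request:
jog_arm([
  [[0, 0, -0.15], [0, 0, 0], 0],
  [[0, 0, -0.3], [0, 0, 0], 0],
  [[0, 0, -0.3], [0, 0, 0], 0],
])

```text
clock: 20.05
position: [0.4689, 0.3956, 0.0714]
ee_rot: [-3.065, -0.678, -0.004]
force: [-9.0, -2.8, 18.1]
width: 0.171
gripper_force: 60.0
```

Request:
jog_arm([
  [[0, 0, 0.2], [0, 0, 0], 0],
  [[0, 0, 0.2], [0, 0, 0], 0],
])

```text
clock: 20.3
position: [0.4694, 0.3952, 0.0717]
ee_rot: [-3.065, -0.677, -0.003]
force: [-3.5, 3.0, 7.3]
width: 0.166
gripper_force: 60.0
```

Request:
jog_arm([
  [[0, 0, 0], [0, 0, 0], 1],
  [[0, 0, 0], [0, 0, 0], 1],
  [[0, 0, 0], [0, 0, 0], 1],
  [[0, 0, 3], [0, 0, 0], 1],
  [[0, 0, 8], [0, 0, 0], 1],
  [[0, -3, 13], [0, 0, -6], 1],
  [[0, -9, 13], [0, 0, -12], 1],
  [[-0.3, -15, 13], [0, 0, -18], 1],
])

```text
clock: 21.3
position: [0.4666, 0.242, 0.2008]
ee_rot: [-3.136, -0.183, -0.002]
force: [0.8, -0.5, 0.2]
width: 0.976
gripper_force: 0.0
```

Request:
jog_arm([
  [[-0.2, -6, 0], [0, 0, -6], 1],
  [[-0.4, -12, 0], [0, 0, -6.2], 1],
  [[-0.6, -17, 0], [0, 0, -6.2], 1],
  [[-0.6, -17, 0], [0, 0, -6.2], 1],
  [[-0.6, -17, -3], [0, 0, -6.2], 1],
  [[-0.6, -17, -3], [0, 0, -6.2], 1],
])

```text
clock: 22.05
position: [0.4588, 0.074, 0.169]
ee_rot: [3.141, 0.021, -0.005]
force: [-0.6, -0.3, 0.8]
width: 0.998
gripper_force: 0.0
```

```bash
python3 w.py .4605 .074 w3.png;python3 - <<'E'
from h import *
d=cam('top'); X=cloud(d); z=X[...,2]; cv2.imwrite('pics/t3.png',d['img'][100:300,60:360,::-1])
for c0 in((.469,.393),(.465,.233)):
    m=(np.hypot(X[...,0]-c0[0],X[...,1]-c0[1])<.06)&(z>.05)&(z<.07); P=X[m]
    c=P.mean(0); A=np.c_[P[:,:2]-c[:2],np.ones(len(P))]; print(np.linalg.lstsq(A,P[:,2],rcond=None)[0],cv2.minEnclosingCircle(P[:,:2].astype(np.float32)),len(P))
E
```

```text
tcp [0.4588334  0.07395622 0.16900176] [ 3.14132052  0.0206427  -0.00527793] f [-0.64103984 -0.27107026  0.84384735] t [0.06316699 0.01491998 0.00052408]
bar ((0.4616430401802063, 0.0736270546913147), (0.015981612727046013, 0.06539387255907059), 89.43795013427734) 179.43794 [0.09122514 0.09426781 0.09558545] 1547
[0.0009773  0.00378301 0.05826592] ((0.4691708981990814, 0.3950744867324829), 0.05595976859331131) 1028
[ 0.00078463 -0.00554045  0.05857309] ((0.4667065143585205, 0.234408438205719), 0.054608188569545746) 1012
```

Request:
jog_arm([
  [[0.25, 0, -5], [0, 0, -1], 1],
  [[0.25, 0, -8.5], [0, 0, -1], 1],
  [[0.25, 0, -10.3], [0, 0, -1], 1],
  [[0.25, 0, -10.3], [0, 0, -1], 0.5],
  [[0.25, 0, -10.3], [0, 0, -1], 0],
  [[0.25, 0, -10.3], [0, 0, -1], 0],
  [[0.25, 0, -10.3], [0, 0, -1], 0],
  [[0.25, 0, -10.3], [0, 0, -1], 0],
])

```text
clock: 23.15
position: [0.4628, 0.0735, 0.0676]
ee_rot: [3.142, -0.009, 0.001]
force: [-0.5, -0.8, -0.2]
width: 0.507
gripper_force: 0.0
```

Request:
jog_arm([
  [[0, 0, 0], [0, 0, 0], 0],
  [[0, 0, 0], [0, 0, 0], 0],
  [[0, 0, 0], [0, 0, 0], 0],
  [[0, 0, 0], [0, 0, 0], 0],
  [[0, 0, 0], [0, 0, 0], 0],
])

```text
clock: 23.78
position: [0.4626, 0.0736, 0.0672]
ee_rot: [-3.142, 0.008, -0.0]
force: [-0.1, -0.6, -1.3]
width: 0.168
gripper_force: 60.0
```

Request:
jog_arm([
  [[0, 0, 2], [0, 0, 0], 0],
  [[0, 0, 6], [0, 0, 0], 0],
  [[0, 0, 11], [0, 0, 0], 0],
  [[0, 1, 17], [0, 0, 0], 0],
  [[0, 3, 20], [0, 0, 0], 0],
  [[0, 3, 20], [0, 0, 0], 0],
  [[0, 6, 20], [0, 0, 0], 0],
  [[0, 0, 20], [0, 0, 0], 0],
])

```text
clock: 24.78
position: [0.4614, 0.0806, 0.2661]
ee_rot: [-3.137, -0.013, 0.002]
force: [2.4, -3.5, -6.0]
width: 0.168
gripper_force: 60.0
```

Request:
jog_arm([
  [[0, 6, 0], [0, 0, 0], 0],
  [[0, 0, 0], [0, 0, 0], 0],
  [[0, 6, 0], [0, 0, 0], 0],
  [[0, 0, 0], [0, 0, 0], 0],
  [[0, 6, 0], [0, 0, 0], 0],
  [[0, 0, 0], [0, 0, 0], 0],
  [[0, 6, 0], [0, 0, 0], 0],
  [[0, 3, 0], [0, 0, 0], 0],
])

```text
clock: 25.78
position: [0.461, 0.1096, 0.266]
ee_rot: [-3.137, -0.006, 0.003]
force: [-0.4, -2.0, -5.4]
width: 0.172
gripper_force: 60.0
```

Request:
jog_arm([
  [[0, 0, 0], [8, 0, 0], 0],
  [[0, 0, 0], [12, 0, 0], 0],
  [[0, 0, 0], [12, 0, 0], 0],
  [[0, 0, 0], [12, 0, 0], 0],
  [[0, 0, 0], [12, 0, 0], 0],
  [[0, 0, 0], [12, 0, 0], 0],
  [[0, 0, 0], [12, 0, 0], 0],
  [[0, 0, 0], [12, 0, 0], 0],
])

```text
clock: 26.78
position: [0.4626, 0.1037, 0.2673]
ee_rot: [-2.932, 0.007, 0.001]
force: [0.1, -0.0, -5.3]
width: 0.168
gripper_force: 60.0
```

```bash
python3 o.py
```

```text
('clock', 26.775)
('position', array([0.4626, 0.1037, 0.2673]))
('ee_rot', array([-2.9323e+00,  7.4000e-03,  8.0000e-04]))
('force', array([ 0.0854, -0.0276, -5.2964]))
('ft_torque', array([-0.5251, -0.0231,  0.0224]))
('gripper_force', 59.98454689979553)
('width', 0.16841711907211776)
```

Request:
jog_arm([
  [[0, 0, 0], [-8, 0, 0], 0],
  [[0, 0, 0], [-16, 0, 0], 0],
  [[0, 0, 0], [-24, 0, 0], 0],
  [[0, 0, 0], [-24, 0, 0], 0],
  [[0, 0, 0], [-24, 0, 0], 0],
  [[0, 0, 0], [-24, 0, 0], 0],
  [[0, 0, 0], [-24, 0, 0], 0],
  [[0, 0, 0], [-24, 0, 0], 0],
])

```text
clock: 27.78
position: [0.4627, 0.1029, 0.2673]
ee_rot: [2.933, -0.01, 0.001]
force: [-0.7, 0.3, -6.2]
width: 0.164
gripper_force: 60.0
```

```bash
python3 o.py
```

```text
('clock', 27.775)
('position', array([0.4627, 0.1029, 0.2673]))
('ee_rot', array([ 2.9325e+00, -1.0100e-02,  9.0000e-04]))
('force', array([-0.6853,  0.3177, -6.1804]))
('ft_torque', array([ 0.6051, -0.0131, -0.0345]))
('gripper_force', 59.984400272369385)
('width', 0.16397180216169108)
```

Request:
jog_arm([
  [[0, 0, 0], [8, 0, 0], 0],
  [[0, 0, 0], [12, 0, 0], 0],
  [[0, 0, 0], [12, 0, 0], 0],
  [[0, 0, 0], [12, 0, 0], 0],
])

```text
clock: 28.28
position: [0.4624, 0.1038, 0.2673]
ee_rot: [3.14, -0.008, -0.0]
force: [-0.0, 0.2, -5.8]
width: 0.17
gripper_force: 60.0
```

```bash
python3 o.py
```

```text
('clock', 28.275)
('position', array([0.4624, 0.1038, 0.2673]))
('ee_rot', array([ 3.1402e+00, -7.9000e-03, -2.0000e-04]))
('force', array([-0.0273,  0.1616, -5.7581]))
('ft_torque', array([ 0.0562,  0.016 , -0.0089]))
('gripper_force', 59.98458802700043)
('width', 0.17011662904949887)
```

The noise makes white against red ambiguous: 0.50, 0.65 and 0.57. I'll average the torque readings at ±12° and ±3° while red is held. A rigid load goes as sin θ, and the ball adds a step at zero.

```bash
cat > avg.py <<'E'
import numpy as np, sys
from cell import arm
n=int(sys.argv[1]); R=[]
for i in range(n):
    arm.get_image('wrist'); s=arm.observe(); R.append(np.r_[s['ft_torque'],s['force']])
R=np.array(R); print(s['clock'],s['ee_rot'].round(3),'mean',R.mean(0).round(4),'std',R.std(0).round(3))
E
python3 avg.py 3
```

```text
28.425 [ 3.141 -0.005 -0.   ] mean [ 0.039   0.0272 -0.0171 -0.1421  0.0133 -5.8538] std [0.026 0.008 0.011 0.53  0.48  0.425]
```

Request:
jog_arm([
  [[0, 0, 0], [8, 0, 0], 0],
  [[0, 0, 0], [12, 0, 0], 0],
  [[0, 0, 0], [12, 0, 0], 0],
  [[0, 0, 0], [12, 0, 0], 0],
  [[0, 0, 0], [12, 0, 0], 0],
])

```text
clock: 29.05
position: [0.4624, 0.1047, 0.2674]
ee_rot: [-2.933, 0.004, 0.001]
force: [0.5, -0.7, -5.4]
width: 0.17
gripper_force: 60.0
```

```bash
python3 avg.py 10
```

```text
29.55 [-2.932e+00  8.000e-03  1.000e-03] mean [-5.7340e-01 -1.9000e-03  1.2900e-02 -1.1100e-01  1.2900e-02 -6.1321e+00] std [0.031 0.023 0.032 0.576 0.52  0.508]
```

Request:
jog_arm([
  [[0, 0, 0], [-9, 0, 0], 0],
  [[0, 0, 0], [-9, 0, 0], 0],
  [[0, 0, 0], [-9, 0, 0], 0],
])

```text
clock: 29.92
position: [0.4624, 0.1036, 0.267]
ee_rot: [-3.086, 0.007, 0.002]
force: [0.5, -0.8, -5.9]
width: 0.169
gripper_force: 60.0
```

```bash
python3 avg.py 10
```

```text
30.425 [-3.089  0.009  0.   ] mean [-1.4440e-01 -4.1000e-03  2.2000e-03  2.8180e-01 -2.7970e-01 -6.0979e+00] std [0.048 0.023 0.027 0.545 0.423 0.35 ]
```

Request:
jog_arm([
  [[0, 0, 0], [-6, 0, 0], 0],
  [[0, 0, 0], [-6, 0, 0], 0],
  [[0, 0, 0], [-6, 0, 0], 0],
  [[0, 0, 0], [-6, 0, 0], 0],
  [[0, 0, 0], [-6, 0, 0], 0],
])

```text
clock: 31.05
position: [0.4627, 0.1029, 0.2672]
ee_rot: [3.09, -0.01, -0.0]
force: [-0.1, 0.9, -6.5]
width: 0.172
gripper_force: 60.0
```

```bash
python3 avg.py 10
```

```text
31.55 [ 3.089 -0.008  0.   ] mean [ 1.6480e-01 -3.2000e-03 -4.0000e-04 -1.4900e-01 -1.3690e-01 -6.0256e+00] std [0.028 0.031 0.023 0.504 0.334 0.462]
```

Request:
jog_arm([
  [[0, 0, 0], [-9, 0, 0], 0],
  [[0, 0, 0], [-9, 0, 0], 0],
  [[0, 0, 0], [-9, 0, 0], 0],
])

```text
clock: 31.92
position: [0.4626, 0.1038, 0.2671]
ee_rot: [2.935, -0.007, -0.0]
force: [0.2, -0.8, -5.7]
width: 0.17
gripper_force: 60.0
```

```bash
python3 avg.py 10
```

```text
32.425 [ 2.932e+00 -8.000e-03  1.000e-03] mean [ 0.5708  0.0131  0.0123  0.0082 -0.0449 -6.0382] std [0.032 0.032 0.03  0.661 0.504 0.561]
```

Red's intercept is 0.014 N·m, so it is packed. A ball would show about 0.10. White's 0.65 fits the ball and blue's 0.50 does not. I'll stand red back, then verify white when I lift it.

Request:
jog_arm([
  [[0, -1.5, 0], [8, 0, 0], 0],
  [[0, -3, -2], [12, 0, 0], 0],
  [[0, -3, -8], [12, 0, 0], 0],
  [[0, -3, -14], [12, 0, 0], 0],
  [[0, -3, -18], [12, 0, 0], 0],
  [[0, -3, -19.4], [12, 0, 0], 0],
  [[0, -3, -19.7], [12, 0, 0], 0],
  [[0, -3, -19.7], [12, 0, 0], 0],
])

```text
clock: 33.42
position: [0.4612, 0.0738, 0.0719]
ee_rot: [3.14, -0.007, -0.003]
force: [-12.6, -1.0, 15.2]
width: 0.166
gripper_force: 60.0
```

```bash
python3 o.py
```

```text
('clock', 33.425)
('position', array([0.4612, 0.0738, 0.0719]))
('ee_rot', array([ 3.1397e+00, -6.6000e-03, -2.8000e-03]))
('force', array([-12.6485,  -1.0471,  15.1909]))
('ft_torque', array([-0.0355,  2.745 ,  0.067 ]))
('gripper_force', 60.00807523727417)
('width', 0.16573929812424296)
```

Request:
jog_arm([
  [[0, 0, 0.15], [0, 0, 0], 0],
  [[0, 0, 0.15], [0, 0, 0], 0.1],
  [[0, 0, 0.15], [0, 0, 0], 1],
  [[0, 0, 0.15], [0, 0, 0], 1],
  [[0, 0, 0.15], [0, 0, 0], 1],
  [[0, 0, 4], [0, 0, 0], 1],
  [[0, 0, 9], [0, 0, 0], 1],
  [[0, 2, 13], [0, 0, 5], 1],
])

```text
clock: 34.42
position: [0.4629, 0.0927, 0.202]
ee_rot: [3.138, 0.127, 0.001]
force: [1.0, 0.7, 0.1]
width: 0.77
gripper_force: 0.0
```

Request:
jog_arm([
  [[0, 6, 0], [0, 0, 6], 1],
  [[0.2, 12, 0], [0, 0, 12], 1],
  [[0.4, 18, 0], [0, 0, 18], 1],
  [[0.6, 24, 0], [0, 0, 20], 1],
  [[0.6, 30, 0], [0, 0, 20], 1],
  [[0.6, 30, -3], [0, 0, 20], 1],
  [[0.6, 30, -3], [0, 0, 20], 1],
])

```text
clock: 35.3
position: [0.4675, 0.3927, 0.168]
ee_rot: [3.066, 0.673, -0.006]
force: [-0.1, -0.3, 0.2]
width: 1.0
gripper_force: 0.0
```

```bash
python3 w.py .469 .394;python3 - <<'E'
from h import *
d=cam('top'); X=cloud(d); z=X[...,2]; cv2.imwrite('pics/t4.png',cv2.resize(d['img'][100:300,60:360,::-1],(750,500)))
for c0 in((.4605,.074),):
    m=(np.hypot(X[...,0]-c0[0],X[...,1]-c0[1])<.06)&(z>.05)&(z<.07); P=X[m]
    c=P.mean(0); A=np.c_[P[:,:2]-c[:2],np.ones(len(P))]; print(np.linalg.lstsq(A,P[:,2],rcond=None)[0],cv2.minEnclosingCircle(P[:,:2].astype(np.float32)),len(P))
E
```

```text
tcp [0.46747889 0.39271958 0.16803515] [ 3.06608191  0.67304509 -0.00611289] f [-0.07365694 -0.29531627  0.20138238] t [-0.02111792 -0.06312307  0.02737484]
bar ((0.4693755805492401, 0.3964512348175049), (0.06529507040977478, 0.015398610383272171), 25.044597625732422) 25.044579 [0.09153658 0.09433383 0.09566881] 1528
[-0.00025424 -0.00104389  0.05852809] ((0.46080565452575684, 0.07432673126459122), 0.05503059923648834) 1076
```

View pics/t4.png

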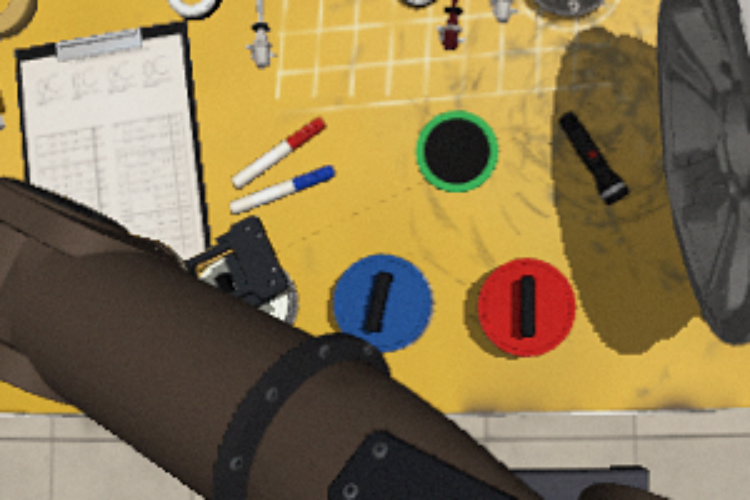

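The blue tin at (382,305) and red at (527,307) stand in place, and the mat (457,151), torch and markers are untouched. Now I grasp white again.

Request:
jog_arm([
  [[0.15, 0.3, -5], [0, 0, 0], 1],
  [[0.15, 0.3, -8.5], [0, 0, 0], 1],
  [[0.15, 0.3, -10.1], [0, 0, 0], 1],
  [[0.15, 0.3, -10.1], [0, 0, 0], 0.5],
  [[0.15, 0.3, -10.1], [0, 0, 0], 0],
  [[0.15, 0.3, -10.1], [0, 0, 0], 0],
  [[0.15, 0.3, -10.1], [0, 0, 0], 0],
  [[0.15, 0.3, -10.1], [0, 0, 0], 0],
])

```text
clock: 36.4
position: [0.4702, 0.3967, 0.0696]
ee_rot: [-3.069, -0.672, -0.001]
force: [-0.1, -0.1, -0.8]
width: 0.508
gripper_force: 0.0
```

Request:
jog_arm([
  [[0, 0, 0], [0, 0, 0], 0],
  [[0, 0, 0], [0, 0, 0], 0],
  [[0, 0, 0], [0, 0, 0], 0],
  [[0, 0, 0], [0, 0, 0], 0],
  [[0, 0, 0], [0, 0, 0], 0],
])

```text
clock: 37.02
position: [0.4702, 0.3963, 0.0691]
ee_rot: [3.069, 0.671, -0.0]
force: [0.2, -0.8, -2.0]
width: 0.165
gripper_force: 60.0
```

Request:
jog_arm([
  [[0, 0, 2], [0, 0, 0], 0],
  [[0, 0, 6], [0, 0, 0], 0],
  [[0, 0, 11], [0, 0, 0], 0],
  [[0, 0, 15], [0, 0, 0], 0],
  [[0, 0, 15], [2.7, 1.3, 0], 0],
  [[0, 0, 15], [2.7, 1.3, 0], 0],
  [[0, 0, 15], [2.7, 1.3, 0], 0],
  [[0, 0, 15], [2.7, 1.3, 0], 0],
])

```text
clock: 38.02
position: [0.4695, 0.3967, 0.2188]
ee_rot: [-3.02, -0.662, 0.02]
force: [-0.8, -0.1, -7.2]
width: 0.168
gripper_force: 60.0
```

```bash
python3 avg.py 12
```

```text
38.625 [-3.019 -0.661  0.019] mean [-1.411e-01 -8.230e-02  1.100e-03  2.874e-01  8.080e-02 -6.560e+00] std [0.031 0.015 0.02  0.505 0.605 0.55 ]
```

Request:
jog_arm([
  [[0, 0, 0], [-5.4, -2.6, 0], 0],
  [[0, 0, 0], [-5.4, -2.6, 0], 0],
  [[0, 0, 0], [-5.4, -2.6, 0], 0],
  [[0, 0, 0], [-5.4, -2.6, 0], 0],
  [[0, 0, 0], [-5.4, -2.6, 0], 0],
])

```text
clock: 39.25
position: [0.4707, 0.3958, 0.2192]
ee_rot: [3.02, 0.659, 0.018]
force: [-0.5, -0.4, -7.4]
width: 0.169
gripper_force: 60.0
```

```bash
python3 avg.py 12; python3 o.py
```

```text
39.85 [3.019 0.661 0.019] mean [ 0.1416  0.0513  0.0082 -0.0489 -0.0557 -6.5398] std [0.024 0.031 0.026 0.391 0.427 0.495]
('clock', 39.85)
('position', array([0.4701, 0.3966, 0.2192]))
('ee_rot', array([3.0191, 0.661 , 0.0186]))
('force', array([-0.3778,  0.2057, -5.6265]))
('ft_torque', array([ 0.1326,  0.1173, -0.0226]))
('gripper_force', 59.99129891395569)
('width', 0.16935122719243914)
```

White's step is also about 0, so it is packed. My sign was wrong: under tilt the ball runs to the low side, opposite to the hanging swing, so it *reduces* the moment by about 0.1. That fits blue (0.50 against the rigid 0.57–0.62). I'll put white back and verify blue.

Request:
jog_arm([
  [[0, -0.2, 0], [2.7, 1.3, 0], 0],
  [[0, -0.3, -5], [2.7, 1.3, 0], 0],
  [[0, -0.3, -10], [2.7, 1.3, 0], 0],
  [[0, -0.3, -13.5], [2.7, 1.3, 0], 0],
  [[0, -0.3, -14.5], [2.7, 1.3, 0], 0],
  [[0, -0.3, -14.7], [2.7, 1.3, 0], 0],
  [[0, -0.3, -14.8], [2.7, 1.3, 0], 0],
  [[0, -0.3, -14.8], [2.7, 1.3, 0], 0],
])

```text
clock: 40.85
position: [0.4707, 0.3942, 0.0726]
ee_rot: [-3.068, -0.671, -0.003]
force: [-1.5, -0.7, -6.7]
width: 0.165
gripper_force: 60.0
```

Request:
jog_arm([
  [[0, 0, -0.1], [0, 0, 0], 0],
  [[0, 0, -0.2], [0, 0, 0], 0],
  [[0, 0, -0.2], [0, 0, 0], 0],
])

```text
clock: 41.22
position: [0.4701, 0.3935, 0.0692]
ee_rot: [3.069, 0.672, -0.0]
force: [0.1, -0.4, -7.0]
width: 0.167
gripper_force: 60.0
```

Request:
jog_arm([
  [[0, 0, -0.1], [0, 0, 0], 0],
  [[0, 0, -0.15], [0, 0, 0], 0],
])

```text
clock: 41.48
position: [0.4702, 0.3934, 0.069]
ee_rot: [3.068, 0.671, 0.001]
force: [-3.3, -7.2, 12.2]
width: 0.167
gripper_force: 60.0
```

Request:
jog_arm([
  [[0, 0, 0.1], [0, 0, 0], 0.1],
  [[0, 0, 0.1], [0, 0, 0], 1],
  [[0, 0, 0.1], [0, 0, 0], 1],
  [[0, 0, 0.1], [0, 0, 0], 1],
  [[0, 0, 4], [0, 0, 0], 1],
  [[0, 0, 9], [0, 0, 0], 1],
  [[0, -5, 11], [0, 0, -9], 1],
  [[-0.2, -10, 11], [0, 0, -18], 1],
])

```text
clock: 42.48
position: [0.4689, 0.2939, 0.1797]
ee_rot: [-3.134, -0.177, -0.005]
force: [1.1, -0.3, 0.3]
width: 0.878
gripper_force: 0.0
```

Request:
jog_arm([
  [[-0.2, -5, 0], [0, 0, -9], 1],
  [[-0.2, -5.9, -1], [0, 0, -18], 1],
  [[-0.2, -5.9, -1], [0, 0, -20], 1],
  [[-0.2, -5.9, -1], [0, 0, -20], 1],
])

```text
clock: 42.98
position: [0.4661, 0.2359, 0.1682]
ee_rot: [-3.12, 0.358, -0.001]
force: [0.9, -0.9, -0.0]
width: 1.0
gripper_force: 0.0
```

```bash
python3 w.py .466 .234;python3 - <<'E'
from h import *
d=cam('scene'); X=cloud(d); z=X[...,2]
m=(np.hypot(X[...,0]-.469,X[...,1]-.393)<.06)&(z>.05)&(z<.07); P=X[m]
c=P.mean(0); A=np.c_[P[:,:2]-c[:2],np.ones(len(P))]; print(np.linalg.lstsq(A,P[:,2],rcond=None)[0],cv2.minEnclosingCircle(P[:,:2].astype(np.float32)),len(P))
E
```

```text
tcp [0.46609393 0.23591811 0.1681799 ] [-3.12021299e+00  3.57791738e-01 -5.69413327e-04] f [ 0.85938598 -0.85509472 -0.02503904] t [ 0.03748236 -0.03256755 -0.00679607]
bar ((0.4675784111022949, 0.23506790399551392), (0.015975210815668106, 0.06485684961080551), 76.6059799194336) 166.60599 [0.09110703 0.09431113 0.09563908] 1551
[ 0.02407601 -0.00523412  0.05814789] ((0.4693205654621124, 0.39217743277549744), 0.05534498393535614) 1350
```

Request:
jog_arm([
  [[0.1, 0, -5], [0, 0, 0], 1],
  [[0.1, 0, -8.5], [0, 0, 0], 1],
  [[0.1, 0, -10], [0, 0, 0], 1],
  [[0.1, 0, -10], [0, 0, 0], 0.5],
  [[0.1, 0, -10], [0, 0, 0], 0],
  [[0.1, 0, -10], [0, 0, 0], 0],
  [[0.1, 0, -10], [0, 0, 0], 0],
  [[0.1, 0, -10], [0, 0, 0], 0],
])

```text
clock: 44.08
position: [0.4673, 0.2346, 0.0681]
ee_rot: [-3.12, 0.364, -0.001]
force: [0.0, -0.9, 0.1]
width: 0.508
gripper_force: 0.0
```

Request:
jog_arm([
  [[0, 0, 0], [0, 0, 0], 0],
  [[0, 0, 0], [0, 0, 0], 0],
  [[0, 0, 0], [0, 0, 0], 0],
  [[0, 0, 0], [0, 0, 0], 0],
  [[0, 0, 0], [0, 0, 0], 0],
])

```text
clock: 44.7
position: [0.4673, 0.235, 0.0678]
ee_rot: [-3.12, 0.364, -0.0]
force: [2.1, 2.3, -1.5]
width: 0.165
gripper_force: 60.0
```

Request:
jog_arm([
  [[0, 0, 2], [0, 0, 0], 0],
  [[0, 0, 6], [0, 0, 0], 0],
  [[0, 0, 11], [0, 0, 0], 0],
  [[0, 0, 15.3], [0, 0, 0], 0],
  [[0, 0, 15.3], [3, 0, 0], 0],
  [[0, 0, 15.3], [3, 0, 0], 0],
  [[0, 0, 15.3], [3, 0, 0], 0],
  [[0, 0, 15.3], [3, 0, 0], 0],
])

```text
clock: 45.7
position: [0.4665, 0.2346, 0.2199]
ee_rot: [-3.07, 0.357, 0.012]
force: [0.3, 0.5, -6.9]
width: 0.168
gripper_force: 60.0
```

```bash
python3 avg.py 12
```

```text
46.3 [-3.069  0.358  0.009] mean [-1.0200e-02 -3.5000e-03 -9.2000e-03 -9.3300e-02 -2.3500e-01 -6.6543e+00] std [0.021 0.031 0.037 0.459 0.486 0.39 ]
```

Request:
jog_arm([
  [[0, 0, 0], [-6, 0, 0], 0],
  [[0, 0, 0], [-6, 0, 0], 0],
  [[0, 0, 0], [-6, 0, 0], 0],
  [[0, 0, 0], [-6, 0, 0], 0],
  [[0, 0, 0], [-6, 0, 0], 0],
])

```text
clock: 46.92
position: [0.4673, 0.2339, 0.2208]
ee_rot: [3.069, -0.36, 0.009]
force: [0.0, 0.4, -7.1]
width: 0.17
gripper_force: 60.0
```

```bash
python3 avg.py 12; python3 o.py
```

```text
47.525 [ 3.069 -0.358  0.009] mean [ 1.5350e-01 -7.4000e-03  1.8000e-03 -2.6110e-01 -1.2950e-01 -6.4979e+00] std [0.118 0.034 0.027 0.34  0.549 0.485]
('clock', 47.525)
('position', array([0.4671, 0.2346, 0.2207]))
('ee_rot', array([ 3.0687, -0.3579,  0.0093]))
('force', array([-0.0423, -0.0971, -6.5296]))
('ft_torque', array([ 0.123 , -0.0246, -0.0225]))
('gripper_force', 59.997519850730896)
('width', 0.16704791625295)
```

Blue's step is about −0.08, and in the second reading the torque scatters 0.12 against 0.03 usual as the ball rolls. Blue is the rattler. I level it and carry it over the mat.

Request:
jog_arm([
  [[1, -0.5, 0], [1.5, 0, 0], 0],
  [[4, -1.8, 0], [3, 0, 0], 0],
  [[8, -3.7, 0], [3, 0, 0], 0],
  [[12, -5.5, 0], [3, 0, 0], 0],
  [[15, -6.9, 0], [3, 0, 0], 0],
  [[17, -7.8, 0], [3, 0, 0], 0],
  [[18, -8.3, 0], [3, 0, 0], 0],
  [[18, -8.3, 0], [3, 0, 0], 0],
])

```text
clock: 48.52
position: [0.6471, 0.1513, 0.2203]
ee_rot: [3.12, -0.365, -0.001]
force: [-0.3, 0.0, -6.3]
width: 0.168
gripper_force: 60.0
```

Request:
jog_arm([
  [[0, 0, 0], [0, 0, 0], 0],
  [[0, 0, 0], [0, 0, 0], 0],
  [[0, 0, 0], [0, 0, 0], 0],
  [[0, 0, 0], [0, 0, 0], 0],
])

```text
clock: 49.02
position: [0.6469, 0.1518, 0.2208]
ee_rot: [3.12, -0.364, 0.0]
force: [-0.3, -0.9, -6.6]
width: 0.166
gripper_force: 60.0
```

```bash
python3 o.py
python3 - <<'E'
from h import *
d=cam('scene'); t=cam('top')
X=cloud(d);z=X[...,2]; hsv=cv2.cvtColor(d['img'],cv2.COLOR_RGB2HSV)
b=(hsv[...,0]>100)&(hsv[...,0]<125)&(hsv[...,1]>120)&(z>.18)&(z<.24)&(abs(X[...,0]-.647)<.07)&(abs(X[...,1]-.15)<.07); P=X[b]; print(len(P))
if len(P)>30:
    c=P.mean(0); A=np.c_[P[:,:2]-c[:2],np.ones(len(P))]; print(c,np.linalg.lstsq(A,P[:,2],rcond=None)[0],cv2.minEnclosingCircle(P[:,:2].astype(np.float32)))
X=cloud(t);z=X[...,2]
for c0 in((.469,.392),(.461,.074)):
    m=(np.hypot(X[...,0]-c0[0],X[...,1]-c0[1])<.06)&(z>.052)&(z<.065); P=X[m]
    c=P.mean(0); A=np.c_[P[:,:2]-c[:2],np.ones(len(P))]; print(np.linalg.lstsq(A,P[:,2],rcond=None)[0],cv2.minEnclosingCircle(P[:,:2].astype(np.float32)),len(P))
cv2.imwrite('pics/f.png',cv2.resize(np.hstack([d['img'],t['img']]),(800,300))[...,::-1])
E
```

```text
('clock', 49.025)
('position', array([0.6469, 0.1518, 0.2208]))
('ee_rot', array([ 3.1204, -0.3636,  0.    ]))
('force', array([-0.3254, -0.8595, -6.61  ]))
('ft_torque', array([ 0.0366,  0.0285, -0.0206]))
('gripper_force', 59.997392892837524)
('width', 0.16606815189237759)
351
[0.63553891 0.15712177 0.21232591] [ 0.01366695 -0.00584276  0.21232591] ((0.6422133445739746, 0.1547318994998932), 0.05276019126176834)
[ 0.00021893 -0.00040734  0.05831329] ((0.4689866006374359, 0.3928302228450775), 0.0556340366601944) 1017
[ 0.00407212 -0.00612693  0.05870761] ((0.459099143743515, 0.07912024110555649), 0.05419391021132469) 571
```

View pics/f.png

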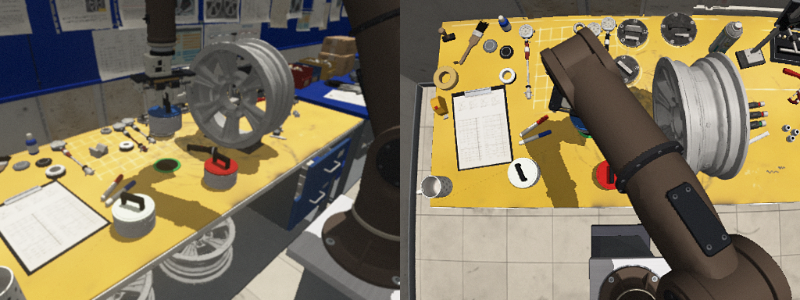

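The final view shows blue held level at (165,120) over the mat at (165,165), its underside about 15 cm above it. White at (135,212) and red at (220,168) stand upright in place. I'm handing in.

```bash
python3 -c "
from cell import arm
print(arm.sign_off())"
```

```text
the job is handed in; nothing more can be done
None
```

The blue tin is the one that rattles: it was handed in held upright and still about 15 cm above the mat's centre, with white and red upright where they stood.

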